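Lay the tilted table easel flat

TASK

The table easel's drawing board is tilted up and locked by the ratchet on its right-hand side: lay it flat for ink work. With the fingertips press the red paddle down until the pawl is free of the teeth, keep pressing it to push the arm and board down past the teeth, without slamming, until the board lies fully flat, then let go so that the pawl springs back into the last notch. Do not touch the wet painting, and leave everything else on the table where it stands.

Things in the scene. Friction and masses are not known exactly. Their poses are not given: they have to be found in the camera images.
- easel: Table easel, fixed to the table. Pale wood base frame 320 x 380 mm, 50 mm tall. Origin on the table surface under the middle of the frame; x axis outward from the board's hinge to its rising edge, y to the left along the hinge, z up. The hinge line is parallel to y, 135 mm before the origin (x = -135 mm), 60 mm above the table.
- quadrant (a point): Head of the fixed toothed steel quadrant at the easel's right-hand side (easel y = -195 mm), 6 mm thick: an arc concentric with the hinge, radius 160 mm over the teeth, reaching 175 mm above the table. Six notches hold the board at 0, 0.12, 0.24, 0.36, 0.48 and 0.60 rad.
- board (a joint): Tilt of the board about its hinge, rad: 0 = flat (stop), grows as the outer edge rises, stop at 0.66. Starts between 0.36 and 0.60. Board 300 (outward) x 370 x 14 mm, steel side arm at its right. Stiff hinge: it stays put; pawl held clear, it takes 8 to 13 N down on the paddle to move it slowly, more when faster. Pawl in the teeth, it cannot go down (at most it sinks 0.12 onto the next tooth).
- pawl (a joint): Angle of the sprung pawl on the side arm, rad: 0 = home in the teeth, grows as its paddle is pressed down, 0.36 = fully pressed (stop). Clear of all teeth from about 0.28. Takes 1.5 N on the paddle to start, 3 to 5 N to press fully; springs back when let go. Riding on a tooth's flank it may read up to 0.27 unpressed.
- paddle (a point): Middle of the top face of the pawl's red ribbed thumb paddle, 40 mm along the arm, 44 mm across, 5 mm thick, 31 mm outside the board's right edge (easel y = -238 mm). From the hinge, in the arm's plane (outward along the arm, above it): (234, 20) mm unpressed, (240, -8) mm fully pressed, so 52 mm above the table when pressed with the board flat. Its outer end is tilted up 0.10 rad.
- painting (a point): Middle of the top face of the wet ink painting: a paper block 235 mm (outward) x 290 mm x 6 mm lying on the board. Not to be touched.
- ink_jar: Black ink jar, 52 mm diameter, 70 mm tall, origin under its middle, right of the easel. Bystander.
- tape_roll: Cream roll of tape lying flat, 100 mm diameter, 25 mm tall, origin under its middle. Bystander.
- water_cup: Blue ceramic water cup, 72 mm diameter, 85 mm tall, origin under its middle. Bystander.
- palette_knife: Palette knife lying flat, right of the easel. Bystander.
- brush_mug: Steel pot 80 mm diameter, 105 mm tall, with brushes up to 270 mm tall, origin under its middle, left of the easel. Bystander.
- palette: White ceramic palette dish with dried paint, 120 mm diameter, 11 mm tall, left of the easel. Bystander.
- eraser: White block eraser 24 x 54 x 14 mm in a blue sleeve, left of the easel. Bystander.

How it is judged:
By the outcome, as a careful person would: the job done as asked, in the order asked, and still so for the second after the job is handed in, with the robot touching nothing.
It also fails if it takes over 38 s, if anything falls off the work surface, if the arm or the gripper's body presses on something with over 40 N, if the wrist force passes 120 N, or if a joint passes its speed limit or range.

ROBOT

A 7-joint arm with a two-finger parallel gripper is mounted at the origin on the work surface. World frame = base frame: x ahead of the robot, y to its left, z up, the work surface at z = 0. Lengths are in m, angles in rad, forces in N, time in s.
With the tool pointing down it reaches from about 0.4 to 0.875 m from the base axis. Payload 19.3 kg.
Tool frame: the origin (TCP) lies on the centre line of the jaws, within the pads' length; the fingertips stand 8 mm ahead of it and the grasp point (between the pads) lies 11 mm behind it (bot.tip_extent is the distance from the TCP to the fingertips, in m); x points along the fingers, y is the direction in which the jaws open and shut, and the axes are right-handed (so a half turn about x gives the same grasp; the last joint's range is limited). The gripper opens to 85 mm and grips with 20 to 120 N. Pads are 22 mm wide; open, the fingers measure 114 mm over their backs; the gripper's body (76 mm by 85 mm) begins 54 mm behind the grasp point. The pads swing forward as they close: fully open they stand 13 mm farther back than shut.
Start: joints at [-1.285, 0.521, -0.036, 1.599, 0.021, 1.021, -0.113], TCP at [0.218, 0.586, 0.239] pointing down, gripper open.
Joint ranges: [-2.91, 2.91], [-0.3, 2.13], [-1.5, 1.42], [0.17, 2.43], [-1.26, 4.41], [0.16, 1.93], [-2.52, 2.52]. Speed limits (rad/s): [1.89, 1.89, 2.39, 2.39, 3.01, 3.01, 3.01].

INTERFACE

Orientations are given as [roll, pitch, yaw] about the fixed x, y, z axes, in that order (R = Rz(yaw) Ry(pitch) Rx(roll)).
In Python, from workcell import sensors, imaging, order, bot gives the robot as it stands.
- The arm moves only by the tool arm_command, never from a script. Its argument "commands" is a list of rows, each an object of numbers: "dx", "dy", "dz": the shift along the tool's x, y, z in cm; "twist": the turn about the tool's x in rad. A call has 1 to 12 rows; each row is the pose to reach, as a shift and turn from the pose measured when the call began, along the tool's axes at that moment; what a row does not reach only later rows make up. A row lasts 1/12 s, in which the tool goes at most 41.7 mm and 7.16 degrees, less where a joint would pass 70% of its speed; a pose out of reach is approached as far as the arm can. A call with a gripper value outside its range is refused whole. "grip" is the closure, from -1 (fully open) to 1 (shut), set as the call begins (left out, the last holds). The fingers move at their own pace and stop on an object; "squeeze" is the grip in N (left out, the last holds). Time passes only in rows, so rows that repeat a pose let the fingers close. It gives the time, the measured TCP pose, the force and the opening at its end, in the units of the state.
- sensors.observe(): the state, without advancing time (a new reading comes with each control period).
- imaging.grab_frame(name): name is "scene" or "top" or "wrist"; returns the picture (400x640x3 uint8, red, green, blue); there is no depth.
- imaging.camera_info(name): a dict with "fx", "fy", "cx", "cy" (pixels), "origin" and "attitude" of the camera in the world. Camera axes: x right, y down, z forward; pixel columns grow to the right and rows downward; lengths in m; the calibration is good to about 2 mm. A picture is of the moment at which its call begins: read the wrist's pose just before it. camera_info takes no time and is no camera call; for the wrist camera it gives the pose at the moment of the call.
- order.job_done(): hands the job in, once; it reports no verdict.
The state is a dict: "clock": time; "qpos": joint angles; "qd": joint speeds; "joint_efforts": joint torques, N m; "position": TCP position; "tool_rot": TCP orientation; "force": force on the tool from outside, world axes, zero at the start; "moment": the same for the moment, N m; "grip_width": finger opening in m.
Only numpy, scipy, OpenCV 4.12 (cv2) and the standard library are available. Lean on these libraries where they do the work, as an engineer would, in place of code of your own. Each camera call takes 0.05 s, during which the arm holds its last target.

## Working session

There is one attempt and no reset: what is moved stays moved. The work goes in short steps, Python scripts to look and compute and a tool call to move; the robot and the scene stay as the last step left them, time stands still between calls to the robot, and variables do not carry over. Pictures are saved under pics/ and viewed, and the job is handed in when it is done.

Besides the shell and the picture viewer there is one more tool, called after "Call:" as a command line: name --argument value ..., lists and objects as JSON in quotes. arm_command: Moves the arm, as the interface text tells. Its arguments: {"type":"object","properties":{"commands":{"type":"array"},"grip":{"type":"number"},"squeeze":{"type":"number"}},"required":["commands"]}

```bash
mkdir -p pics; python3 - <<'E'
from workcell import sensors, imaging, order, bot
import cv2
s=sensors.observe();print(s)
print(bot.tip_extent)
for n in ("scene","top"):
    print(n,imaging.camera_info(n))
    cv2.imwrite(f"pics/{n}0.png",imaging.grab_frame(n)[:,:,::-1])
E
```

```text
{'clock': 0.0, 'qpos': array([-1.2851777 ,  0.52201178, -0.03632992,  1.59999646,  0.02122014,
        1.02106095, -0.11280552]), 'qd': array([ 0.00036587, -0.00040363,  0.00083403,  0.00090558, -0.00181162,
        0.00028892, -0.00025233]), 'joint_efforts': array([ 4.46659942e-05, -9.27099895e+01,  1.97887927e+00, -3.69965744e+01,
        1.77231448e-02,  7.47269980e-03, -4.75821622e-06]), 'position': array([0.21765116, 0.58554481, 0.23873121]), 'tool_rot': array([-1.48628569,  1.56970536, -1.8421073 ]), 'force': array([ 0.02135324, -0.21913426,  0.3554269 ]), 'moment': array([-0.02419393,  0.02993364, -0.04923921]), 'grip_width': 0.08556414148068667}
0.008
scene {'fx': 501.6464797731826, 'fy': 501.6464797731826, 'cx': 323.8385687268396, 'cy': 197.10648559617294, 'origin': array([1.60232965, 0.59395714, 1.21942828]), 'attitude': array([-2.30078341,  0.00580799,  2.04894623])}
top {'fx': 369.20050658831997, 'fy': 369.20050658831997, 'cx': 318.4234211194646, 'cy': 203.19697995701378, 'origin': array([0.35869078, 0.0131735 , 1.14787363]), 'attitude': array([-2.96616578,  0.00613555, -1.58642716])}
```

View pics/scene0.png

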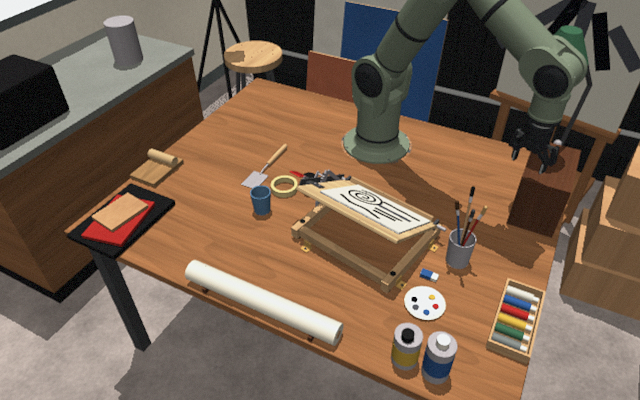

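View pics/top0.png

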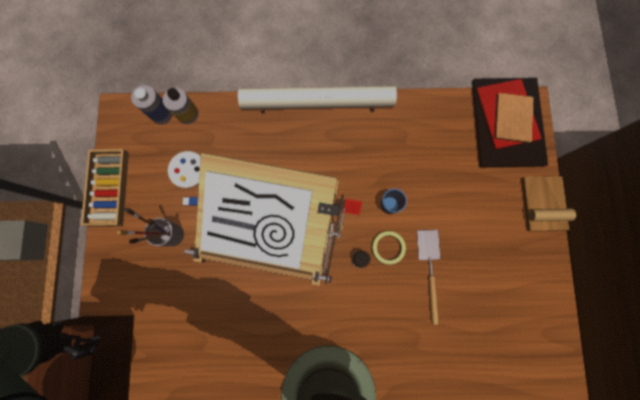

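The top view shows the hinge on the robot's side, from about (195,255) to (320,280). The red paddle is near (352,207), with the jar at (360,258), tape at (388,247) and cup at (393,201). I'll enlarge this.

```bash
python3 - <<'E'
import cv2
a=cv2.imread('pics/top0.png')
cv2.imwrite('pics/top_c.png',cv2.resize(a[175:295,290:420],None,fx=5.0,fy=5.0,interpolation=cv2.INTER_CUBIC)[:600])
cv2.imwrite('pics/top_d.png',cv2.resize(a[140:290,180:380],None,fx=4,fy=4,interpolation=cv2.INTER_CUBIC))
a=cv2.imread('pics/scene0.png')
cv2.imwrite('pics/sc_c.png',cv2.resize(a[160:300,240:460],None,fx=3.6,fy=3.6,interpolation=cv2.INTER_CUBIC))
E
```

```text
(no output)
```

View pics/top_c.png

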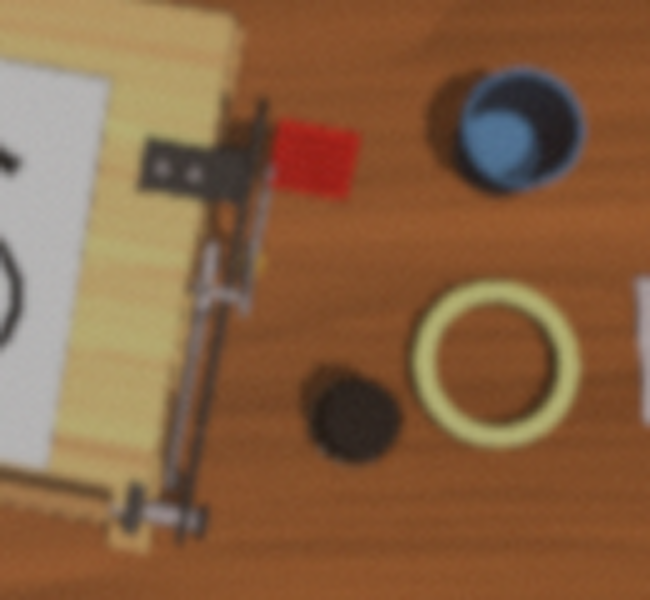

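View pics/top_d.png

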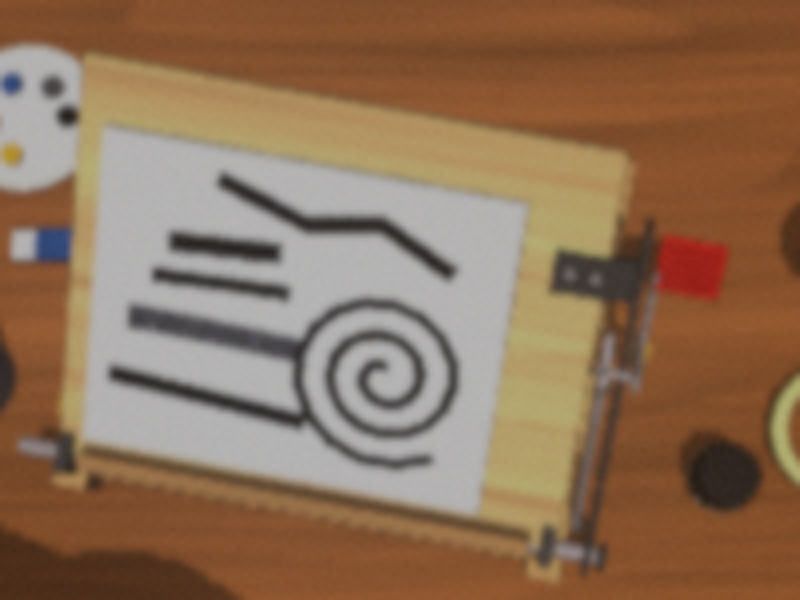

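View pics/sc_c.png

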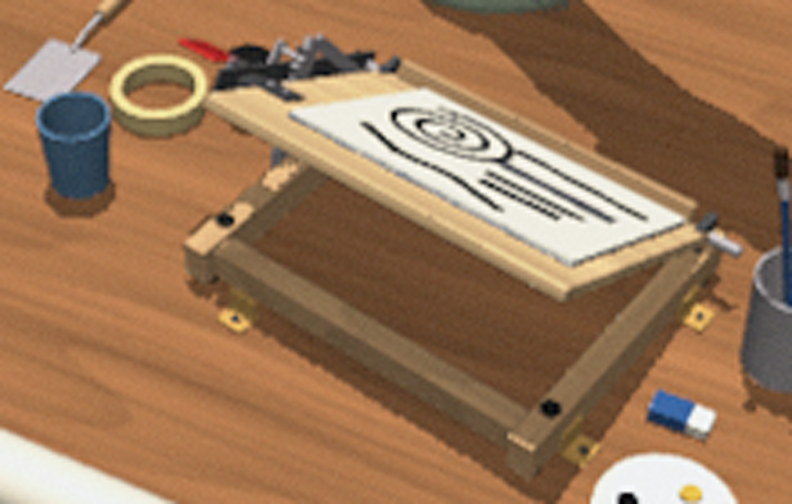

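```bash
cat > h.py <<'E'
import numpy as np
from scipy.spatial.transform import Rotation as R
from scipy.optimize import least_squares
from workcell import sensors, imaging, order, bot
def proj(ci,p):
    c=R.from_euler('xyz',ci['attitude']).inv().apply(np.atleast_2d(p)-ci['origin'])
    return np.c_[ci['fx']*c[:,0]/c[:,2]+ci['cx'],ci['fy']*c[:,1]/c[:,2]+ci['cy']]
def ray(ci,uv):
    return ci['origin'],R.from_euler('xyz',ci['attitude']).apply([(uv[0]-ci['cx'])/ci['fx'],(uv[1]-ci['cy'])/ci['fy'],1])
def atz(ci,uv,z):
    o,d=ray(ci,uv);return o+d*(z-o[2])/d[2]
def e2w(q,p):
    c,s=np.cos(q[2]),np.sin(q[2]);p=np.atleast_2d(p)
    return np.c_[q[0]+c*p[:,0]-s*p[:,1],q[1]+s*p[:,0]+c*p[:,1],p[:,2]]
def padp(t,a=.234,b=.020):
    return [-.135+a*np.cos(t)-b*np.sin(t),-.238,.06+a*np.sin(t)+b*np.cos(t)]
E
python3 - <<'E'
from h import *
T=imaging.camera_info('top');S=imaging.camera_info('scene')
tp=np.array([353,207.]);sp=np.array([296.4,173.])
def r3(p):return np.r_[proj(T,p)[0]-tp,proj(S,p)[0]-sp]
s=least_squares(r3,[.5,-.1,.15]);print('paddle 3d',s.x,s.fun)
fr=[[.16,-.19,.05],[.16,.19,.05]]
fp=np.array([[291.9,227.5],[382.5,282]])
# hinge points (axle) top view
hp=np.array([[180+20/4,140+445/4],[180+600/4,140+555/4]])
def res(v):
    q,t=v[:3],v[3]
    r=[(proj(S,e2w(q,fr))-fp).ravel(),proj(T,e2w(q,padp(t)))[0]-tp,proj(S,e2w(q,padp(t)))[0]-sp]
    h=proj(T,e2w(q,[[-.135,.2,.06],[-.135,-.2,.06]]))
    d=h[1]-h[0];n=np.array([-d[1],d[0]])/np.linalg.norm(d)
    r.append((hp-h[0])@n)
    return np.concatenate([x for x in r])
s=least_squares(res,[.5,.1,-.15,.45]);print(s.x,s.fun.round(2))
print('paddle',e2w(s.x,padp(s.x[3])),'flat',e2w(s.x,padp(0,.24,-.008)))
for n,uv,z in(('jar',(361,258),.07),('cup',(394,201),.085),('tape',(389,247),.025)):print(n,atz(T,uv,z))
E
```

```text
paddle 3d [ 0.51744366 -0.07496197  0.1878636 ] [ 0.16605457 -0.08304892  0.22776771  0.03233809]
[ 0.50443407  0.16936864 -0.20866229  0.48319563] [-2.53 -1.87  2.96  1.56  0.71  0.28 -0.05  0.11  0.79 -0.6 ]
paddle [[ 0.5166855  -0.07650248  0.18642934]] flat [[ 0.55785448 -0.08521978  0.052     ]]
jar [ 0.38710798 -0.10359281  0.07      ]
cup [ 0.54999444 -0.20424644  0.085     ]
tape [ 0.41983507 -0.19418228  0.025     ]
```

The fit is consistent. The triangulated paddle height of 0.188 m matches the 0.186 m expected at a tilt of 0.48, which is a notch angle. Next I'll work out the approach.

```bash
python3 - <<'E'
from h import *
T=imaging.camera_info('top')
s=sensors.observe();M=R.from_euler('xyz',s['tool_rot']).as_matrix();print(M.round(3))
print('mug',atz(T,(160,233),.105))
# yaw checks: right board edge & axle in world at z
a=atz(T,(185,251.2),.06);b=atz(T,(330,278.7),.06);print('hinge yaw',np.arctan2(-(b-a)[0]*-1,(a-b)[1]),a,b)
q=-.19
ey=np.array([-np.sin(q),np.cos(q),0])
for sg in(1,-1):
    y=M.T@(sg*ey);print('twist',sg,np.arctan2(y[2],y[1]))
for tgt in([.218,.586,.36],[.525,-.078,.36],[.525,-.078,.24]):
    print((100*M.T@(np.array(tgt)-s['position'])).round(2))
E
```

```text
[[-0.     0.348  0.937]
 [-0.001  0.937 -0.348]
 [-1.    -0.001  0.   ]]
mug [0.46530901 0.46722225 0.105     ]
hinge yaw -0.19946479828342767 [0.41523734 0.41016331 0.06      ] [ 0.32966792 -0.01312728  0.06      ]
twist 1 -0.16573956363175424
twist -1 2.975853089958039
[-12.12   0.04   0.02]
[-12.07 -51.51  51.93]
[ -0.07 -51.5   51.92]
```

Call:
arm_command --commands '[{"dx": -4},{"dx": -8},{"dx": -11,"dy": -1,"dz": 1},{"dx": -12,"dy": -3,"dz": 3},{"dx": -12,"dy": -5.5,"dz": 5.5,"twist": -0.03},{"dx": -12,"dy": -8,"dz": 8,"twist": -0.06},{"dx": -12,"dy": -10.5,"dz": 10.5,"twist": -0.09},{"dx": -12,"dy": -13,"dz": 13,"twist": -0.12},{"dx": -12,"dy": -15.5,"dz": 15.5,"twist": -0.15},{"dx": -12,"dy": -18,"dz": 18,"twist": -0.17},{"dx": -12,"dy": -20.5,"dz": 20.5,"twist": -0.17},{"dx": -12,"dy": -23,"dz": 23,"twist": -0.17}]' --grip 1

```text
validation failed for argument at $.co...
```

```bash
cat > d.py <<'E'
from h import *
import sys
def delta(tgt,q=-.2):
    s=sensors.observe();M=R.from_euler('xyz',s['tool_rot']).as_matrix()
    y=M.T@np.array([-np.sin(q),np.cos(q),0])
    print('t',s['clock'],'pos',s['position'].round(4),'F',s['force'].round(2),'w',s['grip_width'],'xax',M[:,0].round(3))
    print('d cm',(100*M.T@(np.array(tgt)-s['position'])).round(2),'twist',np.arctan2(y[2],y[1]).round(3))
if __name__=='__main__':delta([float(v) for v in sys.argv[1:4]])
E
python3 d.py .525 -.078 .30
```

```text
t 0.1 pos [0.2176 0.5856 0.2388] F [-1.26  0.18  0.26] w 0.08530303593678927 xax [-0.    -0.001 -1.   ]
d cm [ -6.07 -51.51  51.92] twist -0.156
```

Call:
arm_command --commands '[{"dx": -4,"dy": 0,"dz": 0,"twist": 0},{"dx": -8,"dy": 0,"dz": 0,"twist": 0},{"dx": -11,"dy": -1,"dz": 1,"twist": 0},{"dx": -12,"dy": -3,"dz": 3,"twist": 0},{"dx": -12,"dy": -5.5,"dz": 5.5,"twist": -0.03},{"dx": -12,"dy": -8,"dz": 8,"twist": -0.06},{"dx": -12,"dy": -10.5,"dz": 10.5,"twist": -0.09},{"dx": -12,"dy": -13,"dz": 13,"twist": -0.12},{"dx": -12,"dy": -15.5,"dz": 15.5,"twist": -0.15},{"dx": -12,"dy": -18,"dz": 18,"twist": -0.16},{"dx": -12,"dy": -20.5,"dz": 20.5,"twist": -0.16},{"dx": -12,"dy": -23,"dz": 23,"twist": -0.16}]' --grip 1

```text
clock: 1.1
position: [0.3534, 0.2882, 0.3589]
tool_rot: [-1.826, 1.57, -2.021]
force: [1.5, 0.5, 0.3]
grip_width: 0.0001
```

```bash
python3 d.py .525 -.078 .30
```

```text
t 1.1 pos [0.3534 0.2882 0.3589] F [1.55 0.51 0.26] w 0.00011006060505676607 xax [-0.    -0.001 -1.   ]
d cm [  5.92 -32.58  23.95] twist 0.004
```

Call:
arm_command --commands '[{"dx": 0,"dy": -2.7,"dz": 2.0,"twist": 0},{"dx": 0,"dy": -5.4,"dz": 4.0,"twist": 0},{"dx": 0,"dy": -8.1,"dz": 6.0,"twist": 0},{"dx": 0,"dy": -10.8,"dz": 8.0,"twist": 0},{"dx": 0,"dy": -13.6,"dz": 10,"twist": 0},{"dx": 0,"dy": -16.3,"dz": 12,"twist": 0},{"dx": 0,"dy": -19,"dz": 14,"twist": 0},{"dx": 0,"dy": -22,"dz": 16.2,"twist": 0},{"dx": 0,"dy": -25,"dz": 18.4,"twist": 0},{"dx": 0,"dy": -28,"dz": 20.6,"twist": 0},{"dx": 0,"dy": -30.5,"dz": 22.4,"twist": 0},{"dx": 0,"dy": -32.5,"dz": 24,"twist": 0}]'

```text
clock: 2.1
position: [0.5259, -0.0799, 0.3591]
tool_rot: [-1.837, 1.569, -2.034]
force: [-0.5, 0.7, 0.3]
grip_width: -0.0003
```

```bash
python3 d.py .525 -.078 .235; python3 - <<'E'
from h import *
import cv2
for n in('wrist','scene','top'):
    print(sensors.observe()['position']);cv2.imwrite(f'pics/{n}1.png',cv2.resize(imaging.grab_frame(n)[:,:,::-1],None,fx=1.25,fy=1.25) if n=='wrist' else imaging.grab_frame(n)[:,:,::-1])
E
```

```text
t 2.1 pos [ 0.5259 -0.0799  0.3591] F [-0.54  0.7   0.27] w -0.0003382542303665872 xax [-0.001 -0.001 -1.   ]
d cm [12.41  0.18 -0.12] twist 0.003
[ 0.52594027 -0.07986761  0.35907975]
[ 0.52711154 -0.08347062  0.35895412]
[ 0.52627198 -0.08109686  0.35879031]
```

View pics/wrist1.png

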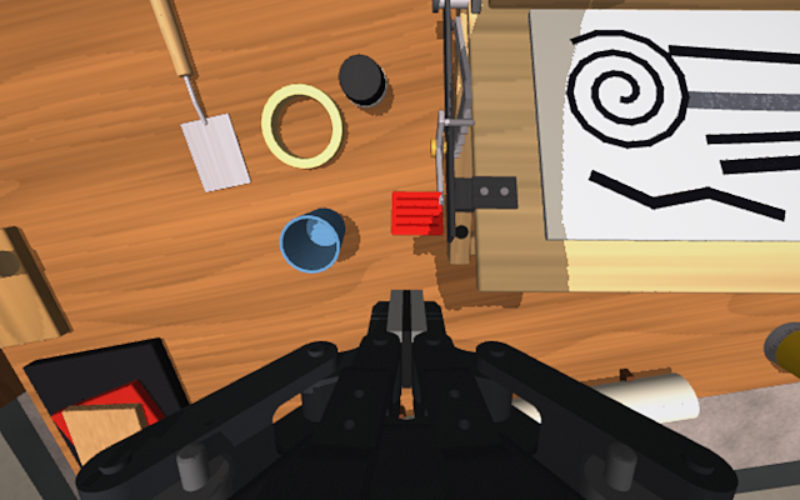

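View pics/scene1.png

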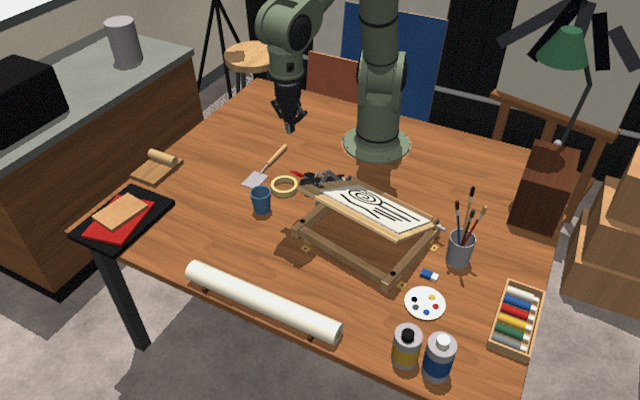

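```bash
python3 - <<'E'
from h import *
s=sensors.observe();W=imaging.camera_info('wrist');T=imaging.camera_info('top')
print(s['position'],W['origin'])
# correct for arm shift between
off=np.array([.52594027,-.07986761,.35907975])-s['position'];W=dict(W);W['origin']=W['origin']+off
print('wrist paddle',atz(W,(417/1.25,213.5/1.25),.186),'top',atz(T,(353,207),.186))
# board right edge direction in wrist (z varies) ; front edge of board: (480,291)-(745,292) at const z ~.2
a=atz(W,(480/1.25,291/1.25),.21);b=atz(W,(745/1.25,293/1.25),.21);print('yaw',np.arctan2(a[0]-b[0],b[1]-a[1]),a,b)
print('tip',proj(W,s['position']+off-[0,0,.008])*1.25)
E
```

```text
[ 0.52574188 -0.07893755  0.35870097] [ 0.45488164 -0.06486716  0.49384076]
wrist paddle [ 0.5200999  -0.06948414  0.186     ] top [ 0.51753699 -0.07468794  0.186     ]
yaw -0.2050368946962411 [ 0.5914961  -0.02923153  0.21      ] [0.63746986 0.19183943 0.21      ]
tip [[406.64157358 308.93456365]]
```

Call:
arm_command --commands '[{"dx": 2.5,"dy": 0.1,"dz": -0.2,"twist": 0},{"dx": 5.5,"dy": 0.2,"dz": -0.5,"twist": 0},{"dx": 8.5,"dy": 0.2,"dz": -0.7,"twist": 0},{"dx": 11,"dy": 0.2,"dz": -0.7,"twist": 0},{"dx": 13,"dy": 0.2,"dz": -0.7,"twist": 0},{"dx": 14,"dy": 0.2,"dz": -0.7,"twist": 0},{"dx": 14.5,"dy": 0.2,"dz": -0.7,"twist": 0},{"dx": 14.5,"dy": 0.2,"dz": -0.7,"twist": 0}]'

```text
clock: 2.92
position: [0.5189, -0.0753, 0.2134]
tool_rot: [-2.35, 1.568, -2.548]
force: [0.7, 0.1, -0.0]
grip_width: -0.0002
```

```bash
python3 d.py .519 -.075 .20; python3 - <<'E'
from h import *
import cv2
for n in('wrist','scene','top'):
    s=sensors.observe();W=imaging.camera_info(n)
    f=imaging.grab_frame(n)[:,:,::-1]
    p=proj(W,s['position']-[0,0,.008])[0]; print(n,p,s['position'])
    x,y=int(p[0]),int(p[1]);x0,y0=max(0,x-60),max(0,y-60)
    cv2.imwrite(f'pics/{n}2.png',cv2.resize(f[y0:y0+110,x0:x0+130],None,fx=5,fy=5,interpolation=cv2.INTER_CUBIC)); print(x0,y0)
E
```

```text
t 2.9167 pos [ 0.5189 -0.0753  0.2134] F [ 0.71  0.12 -0.02] w -0.00017166368040165143 xax [-0.002 -0.002 -1.   ]
d cm [1.34 0.04 0.01] twist 0.002
wrist [325.32025745 247.13408397] [ 0.51887976 -0.07533499  0.21342229]
265 187
scene [295.95150442 168.88307906] [ 0.51928118 -0.07554183  0.21424361]
235 108
top [354.05610958 204.91693576] [ 0.51953419 -0.07570223  0.21467723]
294 144
```

View pics/wrist2.png

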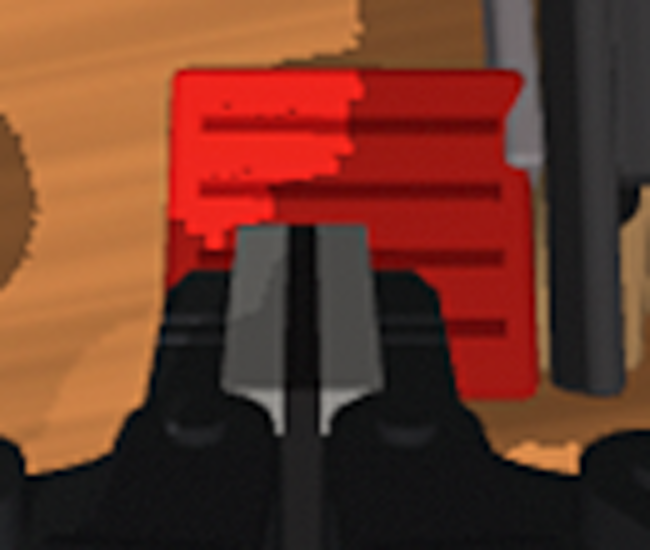

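View pics/scene2.png

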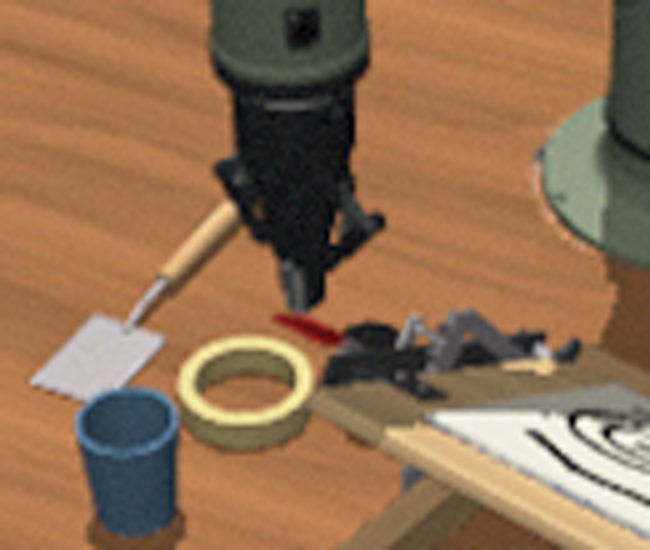

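```bash
python3 - <<'E'
from h import *
W=imaging.camera_info('wrist');s=sensors.observe();print(s['position'],s['force'])
P=atz(W,(265+352/5,187+235/5),.186);print(P, 'edges z', atz(W,(265+352/5,187+70/5),.175),atz(W,(265+352/5,187+400/5),.197))
q=-.2
M=R.from_euler('xyz',s['tool_rot']).as_matrix()
ex=np.array([np.cos(q),np.sin(q),0])
p0=np.array(padp(.48))
def rep(l,p):
    d=np.array(p)-p0
    w=P-[0,0,0]+ex*d[0]+[0,0,d[2]+.008]
    print(l,'rel easel',(d*1000).round(1),'tool cm',(100*M.T@(w-s['position'])).round(2))
for k in np.linspace(0,1,5):rep(f'press{k}',padp(.48,.234+.006*k,.02-.028*k))
for t in np.arange(.48,-.01,-.06):rep(f't{t:.2f}',padp(t,.24,-.008))
E
```

```text
[ 0.51958761 -0.07577442  0.21479139] [-0.01632343 -1.51800546 -0.18279796]
[ 0.52242391 -0.06996765  0.186     ] edges z [ 0.50505562 -0.06630153  0.175     ] [ 0.53840399 -0.07337136  0.197     ]
press0.0 rel easel [0. 0. 0.] tool cm [2.08 0.63 0.16]
press0.25 rel easel [ 4.6  0.  -5.5] tool cm [2.63 0.63 0.62]
press0.5 rel easel [  9.1   0.  -11. ] tool cm [3.18 0.63 1.07]
press0.75 rel easel [ 13.7   0.  -16.5] tool cm [3.73 0.63 1.53]
press1.0 rel easel [ 18.3   0.  -22.1] tool cm [4.29 0.63 1.99]
t0.48 rel easel [ 18.3   0.  -22.1] tool cm [4.29 0.63 1.99]
t0.42 rel easel [ 24.1   0.  -35.2] tool cm [5.6  0.63 2.57]
t0.36 rel easel [ 29.1   0.  -48.7] tool cm [6.95 0.63 3.07]
t0.30 rel easel [ 33.3   0.  -62.5] tool cm [8.33 0.63 3.49]
t0.24 rel easel [ 36.7   0.  -76.5] tool cm [9.73 0.63 3.83]
t0.18 rel easel [ 39.2   0.  -90.7] tool cm [11.15  0.64  4.08]
t0.12 rel easel [  40.9    0.  -105. ] tool cm [12.58  0.64  4.25]
t0.06 rel easel [  41.7    0.  -119.4] tool cm [14.02  0.64  4.33]
t0.00 rel easel [  41.7    0.  -133.8] tool cm [15.46  0.64  4.32]
```

Call:
arm_command --commands '[{"dx": 0.3,"dy": 0.15,"dz": 0,"twist": 0},{"dx": 0.6,"dy": 0.3,"dz": 0,"twist": 0},{"dx": 0.8,"dy": 0.4,"dz": 0,"twist": 0},{"dx": 1.0,"dy": 0.4,"dz": 0,"twist": 0},{"dx": 1.2,"dy": 0.4,"dz": 0,"twist": 0},{"dx": 1.4,"dy": 0.4,"dz": 0,"twist": 0},{"dx": 1.6,"dy": 0.4,"dz": 0.1,"twist": 0},{"dx": 1.7,"dy": 0.4,"dz": 0.2,"twist": 0}]'

```text
clock: 3.73
position: [0.5224, -0.0723, 0.1975]
tool_rot: [-1.379, 1.569, -1.577]
force: [-0.4, 0.9, 1.6]
grip_width: -0.0
```

```bash
python3 d.py .5224 -.072 .194
```

```text
t 3.7333 pos [ 0.5224 -0.0723  0.1975] F [-0.43  0.88  1.61] w -1.2823377607245982e-05 xax [-0.    -0.002 -1.   ]
d cm [ 0.35  0.03 -0.01] twist 0.001
```

Call:
arm_command --commands '[{"dx": 0.2,"dy": 0,"dz": 0.15,"twist": 0},{"dx": 0.4,"dy": 0,"dz": 0.3,"twist": 0},{"dx": 0.6,"dy": 0,"dz": 0.45,"twist": 0},{"dx": 0.8,"dy": 0,"dz": 0.6,"twist": 0},{"dx": 1.0,"dy": 0,"dz": 0.8,"twist": 0},{"dx": 1.2,"dy": 0,"dz": 0.95,"twist": 0},{"dx": 1.4,"dy": 0,"dz": 1.1,"twist": 0},{"dx": 1.6,"dy": 0,"dz": 1.25,"twist": 0},{"dx": 1.75,"dy": 0,"dz": 1.4,"twist": 0},{"dx": 1.9,"dy": 0,"dz": 1.5,"twist": 0},{"dx": 2.0,"dy": 0,"dz": 1.6,"twist": 0},{"dx": 2.1,"dy": 0,"dz": 1.65,"twist": 0}]'

```text
clock: 4.73
position: [0.5381, -0.0755, 0.1764]
tool_rot: [-2.189, 1.569, -2.388]
force: [-6.2, 1.7, 6.0]
grip_width: 0.0
```

```bash
python3 - <<'E'
from h import *
import cv2
s=sensors.observe();print(s['position'],s['force'])
f=imaging.grab_frame('wrist')[:,:,::-1]
cv2.imwrite('pics/w3.png',cv2.resize(f[100:330,180:480],None,fx=2.6,fy=2.6))
E
```

```text
[ 0.53807118 -0.07554506  0.17635872] [-6.22631682  1.66413371  5.99132638]
```

View pics/w3.png

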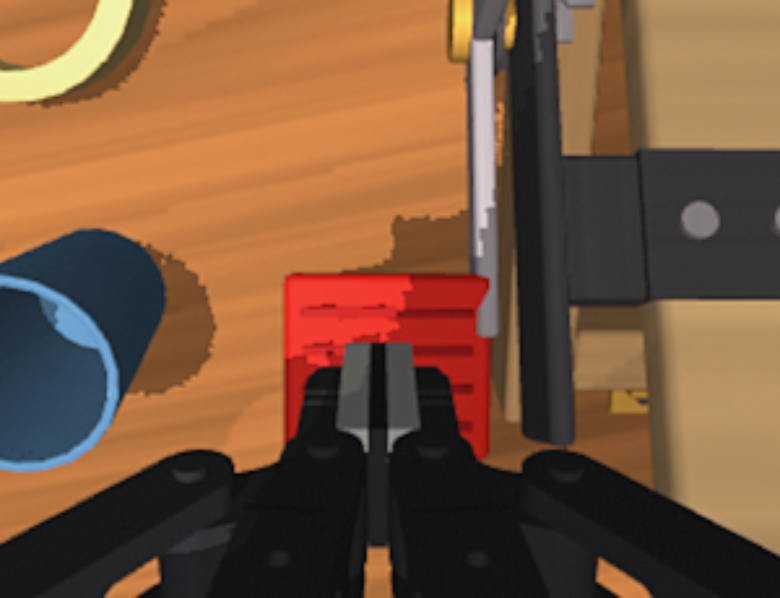

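The tip sits squarely on the paddle, clear of the arm and cup. The outward drag is a little high, so I'll go more steeply down.

Call:
arm_command --commands '[{"dx": 0.1,"dy": 0,"dz": -0.1,"twist": 0},{"dx": 0.2,"dy": 0,"dz": -0.15,"twist": 0},{"dx": 0.3,"dy": 0,"dz": -0.15,"twist": 0},{"dx": 0.4,"dy": 0,"dz": -0.1,"twist": 0},{"dx": 0.5,"dy": 0,"dz": 0,"twist": 0},{"dx": 0.6,"dy": 0,"dz": 0,"twist": 0},{"dx": 0.7,"dy": 0,"dz": 0.05,"twist": 0},{"dx": 0.8,"dy": 0,"dz": 0.05,"twist": 0}]'

```text
clock: 5.45
position: [0.5404, -0.0761, 0.1692]
tool_rot: [-0.399, 1.567, -0.598]
force: [4.7, -1.2, 10.8]
grip_width: -0.0001
```

```bash
python3 - <<'E'
from h import *
import cv2
s=sensors.observe();print(s['position'],s['force'])
f=imaging.grab_frame('wrist')[:,:,::-1]
cv2.imwrite('pics/w4.png',cv2.resize(f[100:330,180:480],None,fx=2.6,fy=2.6))
E
```

```text
[ 0.54040705 -0.07609466  0.16921584] [ 4.73581977 -1.15554567 10.84030737]
```

View pics/w4.png

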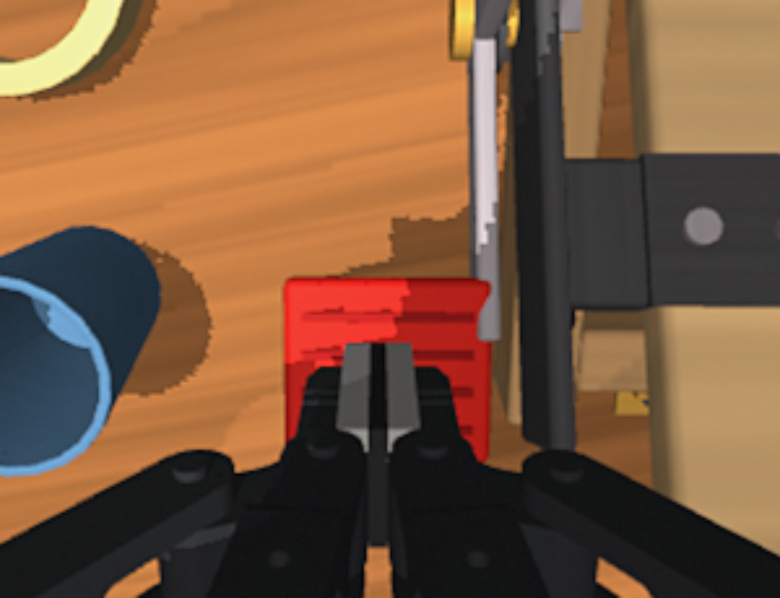

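Call:
arm_command --commands '[{"dx": 0.25,"dy": 0,"dz": 0.15,"twist": 0},{"dx": 0.45,"dy": 0,"dz": 0.25,"twist": 0},{"dx": 0.65,"dy": 0,"dz": 0.35,"twist": 0},{"dx": 0.85,"dy": 0,"dz": 0.42,"twist": 0},{"dx": 1.05,"dy": 0,"dz": 0.5,"twist": 0},{"dx": 1.25,"dy": 0,"dz": 0.57,"twist": 0},{"dx": 1.45,"dy": 0,"dz": 0.65,"twist": 0},{"dx": 1.65,"dy": 0,"dz": 0.72,"twist": 0},{"dx": 1.85,"dy": 0,"dz": 0.8,"twist": 0},{"dx": 2.05,"dy": 0,"dz": 0.87,"twist": 0},{"dx": 2.25,"dy": 0,"dz": 0.93,"twist": 0},{"dx": 2.45,"dy": 0,"dz": 1.0,"twist": 0}]'

```text
clock: 6.5
position: [0.5506, -0.0782, 0.1449]
tool_rot: [-0.291, 1.567, -0.489]
force: [-4.2, 2.0, 8.0]
grip_width: -0.0
```

```bash
python3 - <<'E'
from h import *
import cv2
s=sensors.observe();print(s['position'],s['force'])
f=imaging.grab_frame('wrist')[:,:,::-1]
cv2.imwrite('pics/w5.png',cv2.resize(f[100:330,180:480],None,fx=2.6,fy=2.6))
E
```

```text
[ 0.55061636 -0.07819157  0.14486231] [-4.24723649  2.03083594  7.98258126]
```

View pics/w5.png

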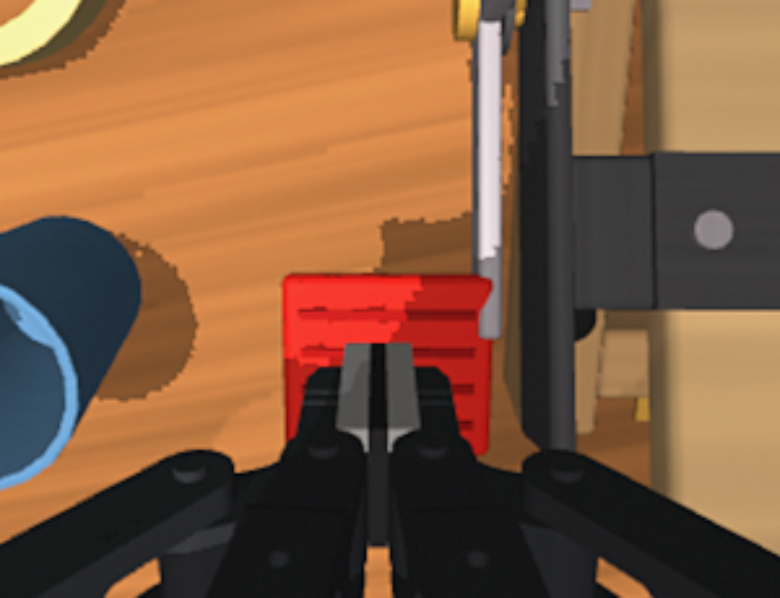

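Call:
arm_command --commands '[{"dx": 0.25,"dy": 0,"dz": -0.05,"twist": 0},{"dx": 0.45,"dy": 0,"dz": 0.0,"twist": 0},{"dx": 0.65,"dy": 0,"dz": 0.05,"twist": 0},{"dx": 0.85,"dy": 0,"dz": 0.12,"twist": 0},{"dx": 1.05,"dy": 0,"dz": 0.18,"twist": 0},{"dx": 1.25,"dy": 0,"dz": 0.24,"twist": 0},{"dx": 1.45,"dy": 0,"dz": 0.3,"twist": 0},{"dx": 1.65,"dy": 0,"dz": 0.35,"twist": 0},{"dx": 1.85,"dy": 0,"dz": 0.4,"twist": 0},{"dx": 2.05,"dy": 0,"dz": 0.45,"twist": 0},{"dx": 2.25,"dy": 0,"dz": 0.5,"twist": 0},{"dx": 2.45,"dy": 0,"dz": 0.55,"twist": 0}]'

```text
clock: 7.55
position: [0.557, -0.0795, 0.1205]
tool_rot: [-0.196, 1.565, -0.395]
force: [-1.4, 0.9, 8.7]
grip_width: 0.0003
```

```bash
python3 - <<'E'
from h import *
import cv2
s=sensors.observe();print(s['position'],s['force'])
f=imaging.grab_frame('wrist')[:,:,::-1]
cv2.imwrite('pics/w6.png',cv2.resize(f[100:330,180:480],None,fx=2.6,fy=2.6))
E
```

```text
[ 0.55695396 -0.07953066  0.12052183] [-1.40489398  0.91430148  8.67509193]
```

View pics/w6.png

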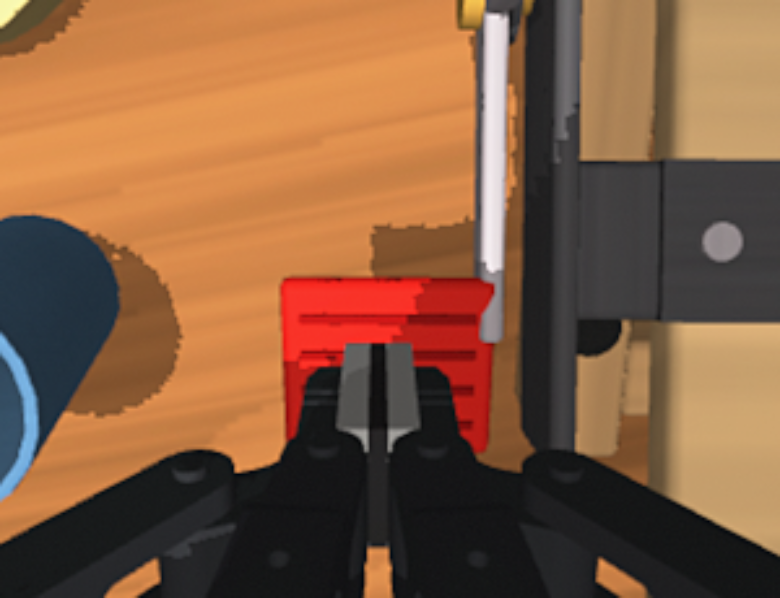

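Call:
arm_command --commands '[{"dx": 0.25,"dy": 0,"dz": 0.0,"twist": 0},{"dx": 0.45,"dy": 0,"dz": 0.0,"twist": 0},{"dx": 0.65,"dy": 0,"dz": 0.05,"twist": 0},{"dx": 0.85,"dy": 0,"dz": 0.1,"twist": 0},{"dx": 1.05,"dy": 0,"dz": 0.13,"twist": 0},{"dx": 1.25,"dy": 0,"dz": 0.17,"twist": 0},{"dx": 1.45,"dy": 0,"dz": 0.2,"twist": 0},{"dx": 1.65,"dy": 0,"dz": 0.23,"twist": 0},{"dx": 1.85,"dy": 0,"dz": 0.26,"twist": 0},{"dx": 2.05,"dy": 0,"dz": 0.29,"twist": 0},{"dx": 2.25,"dy": 0,"dz": 0.32,"twist": 0},{"dx": 2.45,"dy": 0,"dz": 0.35,"twist": 0}]'

```text
clock: 8.6
position: [0.5612, -0.0803, 0.0961]
tool_rot: [-0.144, 1.564, -0.342]
force: [-0.9, -0.4, 8.6]
grip_width: -0.0002
```

```bash
python3 - <<'E'
from h import *
s=sensors.observe();print(s['position'],s['force'])
E
```

```text
[ 0.56120918 -0.08033649  0.09608201] [-0.91310646 -0.40036515  8.59637357]
```

Call:
arm_command --commands '[{"dx": 0.25,"dy": 0,"dz": 0.0,"twist": 0},{"dx": 0.45,"dy": 0,"dz": 0.0,"twist": 0},{"dx": 0.65,"dy": 0,"dz": 0.02,"twist": 0},{"dx": 0.85,"dy": 0,"dz": 0.04,"twist": 0},{"dx": 1.05,"dy": 0,"dz": 0.05,"twist": 0},{"dx": 1.25,"dy": 0,"dz": 0.06,"twist": 0},{"dx": 1.45,"dy": 0,"dz": 0.08,"twist": 0},{"dx": 1.65,"dy": 0,"dz": 0.1,"twist": 0},{"dx": 1.8,"dy": 0,"dz": 0.1,"twist": 0},{"dx": 1.95,"dy": 0,"dz": 0.1,"twist": 0},{"dx": 2.1,"dy": 0,"dz": 0.12,"twist": 0},{"dx": 2.25,"dy": 0,"dz": 0.12,"twist": 0}]'

```text
clock: 9.6
position: [0.5629, -0.0807, 0.0738]
tool_rot: [-0.111, 1.563, -0.31]
force: [-2.1, 0.2, 8.5]
grip_width: 0.0004
```

```bash
python3 - <<'E'
from h import *
import cv2
s=sensors.observe();print(s['position'],s['force'])
f=imaging.grab_frame('wrist')[:,:,::-1]
cv2.imwrite('pics/w7.png',cv2.resize(f[100:330,180:480],None,fx=2.6,fy=2.6))
E
```

```text
[ 0.56288842 -0.08070236  0.0738445 ] [-2.11292822  0.24360651  8.50644116]
```

View pics/w7.png

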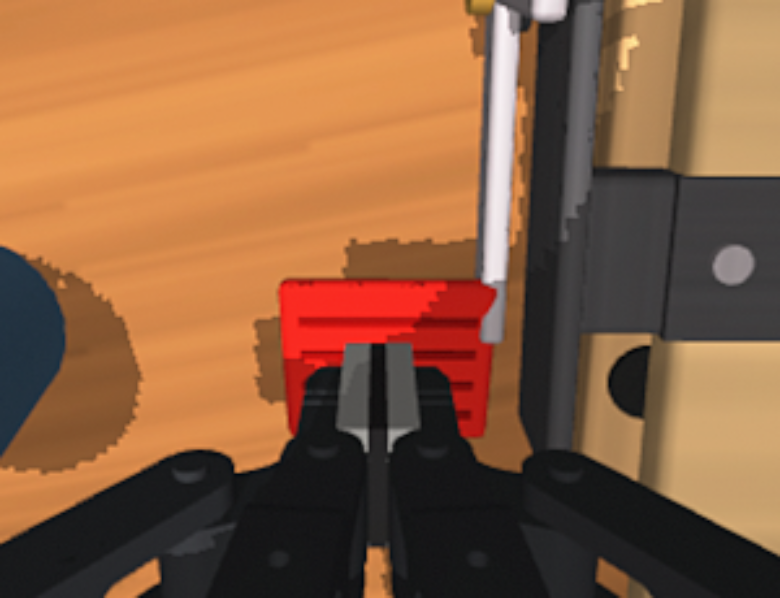

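Call:
arm_command --commands '[{"dx": 0.15,"dy": 0,"dz": -0.05,"twist": 0},{"dx": 0.25,"dy": 0,"dz": -0.05,"twist": 0},{"dx": 0.35,"dy": 0,"dz": -0.05,"twist": 0},{"dx": 0.45,"dy": 0,"dz": -0.05,"twist": 0},{"dx": 0.55,"dy": 0,"dz": -0.05,"twist": 0},{"dx": 0.65,"dy": 0,"dz": -0.05,"twist": 0},{"dx": 0.75,"dy": 0,"dz": -0.05,"twist": 0},{"dx": 0.85,"dy": 0,"dz": -0.05,"twist": 0},{"dx": 0.95,"dy": 0,"dz": -0.05,"twist": 0},{"dx": 1.05,"dy": 0,"dz": -0.05,"twist": 0}]'

```text
clock: 10.48
position: [0.5629, -0.0807, 0.0634]
tool_rot: [-0.089, 1.562, -0.287]
force: [-1.1, 0.1, 9.1]
grip_width: -0.0001
```

Call:
arm_command --commands '[{"dx": 0.15,"dy": 0,"dz": 0,"twist": 0},{"dx": 0.22,"dy": 0,"dz": -0.02,"twist": 0},{"dx": 0.3,"dy": 0,"dz": -0.02,"twist": 0},{"dx": 0.37,"dy": 0,"dz": -0.02,"twist": 0},{"dx": 0.45,"dy": 0,"dz": -0.02,"twist": 0}]'

```text
clock: 10.9
position: [0.5632, -0.0807, 0.0595]
tool_rot: [-0.05, 1.561, -0.249]
force: [-4.2, 1.1, 19.9]
grip_width: 0.0002
```

Call:
arm_command --commands '[{"dx": 0.12,"dy": 0,"dz": -0.02,"twist": 0},{"dx": 0.17,"dy": 0,"dz": -0.02,"twist": 0},{"dx": 0.17,"dy": 0,"dz": -0.02,"twist": 0},{"dx": 0.17,"dy": 0,"dz": -0.02,"twist": 0}]'

```text
clock: 11.23
position: [0.5634, -0.0808, 0.0588]
tool_rot: [0.004, 1.561, -0.195]
force: [-8.3, 2.2, 26.5]
grip_width: 0.0002
```

```bash
python3 - <<'E'
from h import *
import cv2
s=sensors.observe();print(s['position'],s['force'])
f=imaging.grab_frame('wrist')[:,:,::-1]
cv2.imwrite('pics/w8.png',cv2.resize(f[:,100:],None,fx=1.4,fy=1.4))
E
```

```text
[ 0.56335834 -0.08076771  0.05882967] [-8.34278792  2.15077103 26.4551904 ]
```

View pics/w8.png

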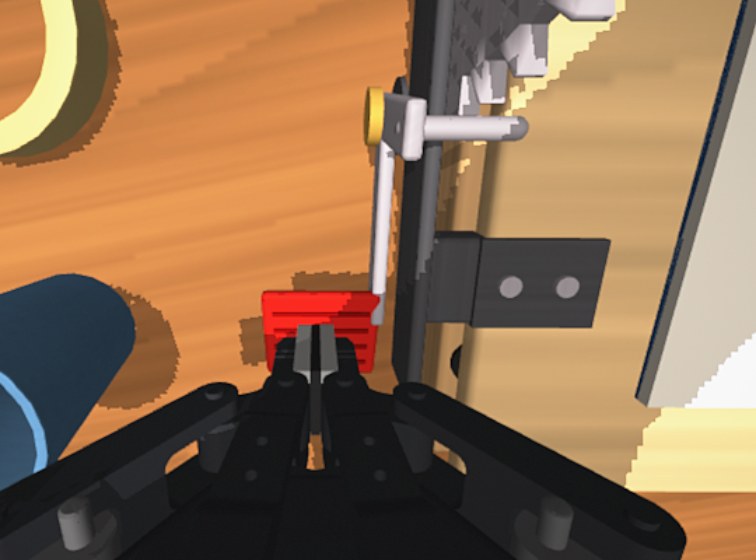

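The force has climbed to 26 N with no further travel, and the tip is at 51 mm, so the board is on its stop. I'll let go gently, then lift clear.

Call:
arm_command --commands '[{"dx": -0.05,"dy": 0,"dz": -0.1,"twist": 0},{"dx": -0.3,"dy": 0,"dz": -0.15,"twist": 0},{"dx": -0.6,"dy": 0,"dz": -0.2,"twist": 0},{"dx": -1.0,"dy": 0,"dz": -0.3,"twist": 0},{"dx": -1.4,"dy": 0,"dz": -0.4,"twist": 0},{"dx": -1.8,"dy": 0,"dz": -0.5,"twist": 0},{"dx": -2.2,"dy": 0,"dz": -0.6,"twist": 0},{"dx": -2.7,"dy": 0,"dz": -0.6,"twist": 0},{"dx": -3.3,"dy": 0,"dz": -0.6,"twist": 0},{"dx": -4.2,"dy": 0,"dz": -0.6,"twist": 0},{"dx": -5.2,"dy": 0,"dz": -0.6,"twist": 0},{"dx": -6.5,"dy": 0,"dz": -0.6,"twist": 0}]'

```text
clock: 12.28
position: [0.5565, -0.0794, 0.1244]
tool_rot: [-0.011, 1.562, -0.21]
force: [0.1, 0.2, -0.4]
grip_width: -0.0001
```

Call:
arm_command --commands '[{"dx": -2,"dy": 0,"dz": 0,"twist": 0},{"dx": -5,"dy": 0,"dz": 0,"twist": 0},{"dx": -8,"dy": 0,"dz": 0,"twist": 0},{"dx": -10,"dy": 0,"dz": 0,"twist": 0},{"dx": -12,"dy": 0,"dz": 0,"twist": 0},{"dx": -13,"dy": 0,"dz": 0,"twist": 0},{"dx": -13,"dy": 0,"dz": 0,"twist": 0},{"dx": -13,"dy": 0,"dz": 0,"twist": 0}]'

```text
clock: 12.95
position: [0.5552, -0.0791, 0.2545]
tool_rot: [0.014, 1.561, -0.185]
force: [0.8, 0.2, -0.9]
grip_width: 0.0
```

```bash
python3 - <<'E'
from h import *
import cv2
s=sensors.observe();print(s['position'],s['force'],s['clock'])
W=imaging.camera_info('wrist');print(proj(W,e2w([.504,.169,-.2],[padp(0),padp(0,.24,-.008),padp(.12)])))
for n in('wrist','scene','top'):
    f=imaging.grab_frame(n)[:,:,::-1]
    cv2.imwrite(f'pics/{n}9.png',f)
    if n=='scene':cv2.imwrite('pics/sc9c.png',cv2.resize(f[160:300,240:460],None,fx=3.6,fy=3.6,interpolation=cv2.INTER_CUBIC))
    if n=='wrist':cv2.imwrite('pics/w9c.png',cv2.resize(f[80:280,240:440],None,fx=3,fy=3,interpolation=cv2.INTER_CUBIC))
E
```

```text
[ 0.55521587 -0.07907455  0.25449387] [ 0.76681159  0.22016628 -0.91049143] 12.95
[[320.25013753 175.42269243]
 [320.59528145 174.90181174]
 [319.84382071 177.89638921]]
```

View pics/wrist9.png

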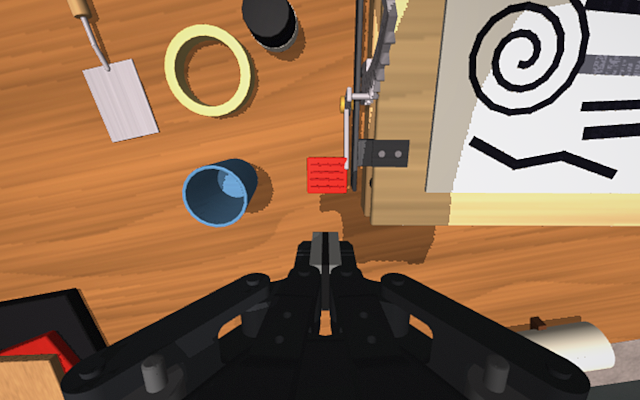

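View pics/w9c.png

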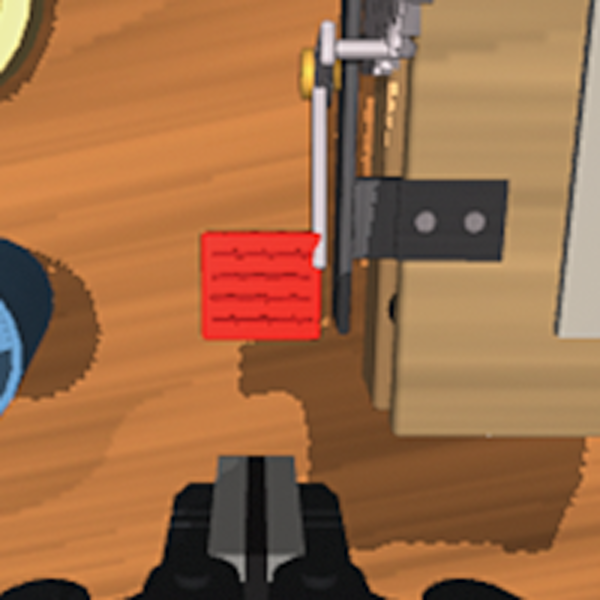

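View pics/sc9c.png

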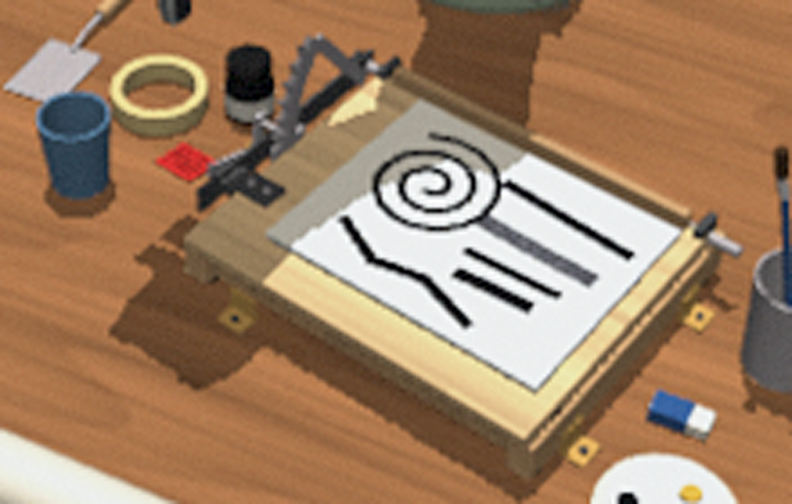

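View pics/top9.png

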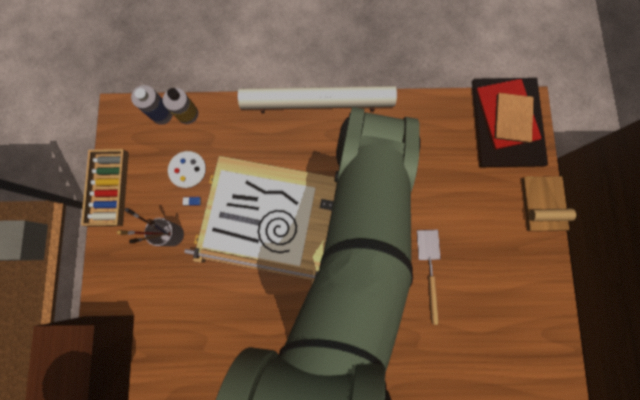

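```bash
python3 - <<'E'
from h import *
W=imaging.camera_info('wrist');S=imaging.camera_info('scene')
wp=np.array([240+261/3,80+286/3]);sp=np.array([240+186.5/3.6,160+162/3.6])
f=lambda p:np.r_[proj(W,p)[0]-wp,proj(S,p)[0]-sp]
s=least_squares(f,[.55,-.08,.06]);print(s.x,s.fun)
# paddle width in the wrist view -> range
print(sensors.observe()['position'], 'depth from width', W['fx']*.044/((321-202)/3), W['origin'])
for z in(.052,.080):print(z,proj(S,[*atz(W,wp,z)[:2],z]),sp)
E
```

```text
[ 0.55504377 -0.07692441  0.07603339] [-0.04280277  0.03280864  0.16309727  0.019176  ]
[ 0.55482682 -0.07907595  0.2534037 ] depth from width 0.3215887549338768 [ 0.4827938  -0.06492564  0.38790647]
0.052 [[291.2676424 211.1436053]] [291.80555556 205.        ]
0.08 [[292.10616249 203.99954248]] [291.80555556 205.        ]
```

The paddle triangulates to 76 mm high. That is close to 80 mm (pawl home, board flat) and far from 52 mm (pressed). Nothing else has moved, so I'll hand the job in.

```bash
python3 - <<'E'
from workcell import order,sensors
print(order.job_done(),sensors.observe()['clock'])
E
```

```text
the job is handed in; nothing more can be done
the job is handed in; nothing more can be done
```

The board is flat and the pawl has sprung back. I handed the job in at about 13 s on the robot's clock, with the arm standing clear above the paddle.

I pressed the paddle with closed fingertips until the pawl stopped moving. Then I pushed it down along the arm's arc at about 23 mm/s, slowing to about 12 mm/s near the bottom. Pushing took 8–11 N, and the force rose to about 26 N against the flat stop before I eased off.

Last checks:
- **Board:** the fingertips stopped at about 51 mm, against 52 mm expected with the board flat. The scene view shows it lying flat on the frame.
- **Pawl:** after letting go, the paddle triangulated to 76 mm high. Fully home would be 80 mm and fully pressed 52 mm. The 4 mm difference is about what I expect from calibration and pixel-reading error, but I did not see the pawl tip itself in the notch.
- **Everything else:** the painting looks untouched and the other items look unmoved in the camera views. In the last top view the arm hides the jar, tape and cup, so I checked those in the scene and wrist views only.

The first move command was rejected by the interface because some rows left out values; nothing moved, and I resent it with every value filled in.

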